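# Put the craft kit back into its fitted caddy

### The arm

A 6-joint arm with a two-finger parallel gripper is mounted at the origin on a cart in front of the work surface, level with it; the furniture and walls round the work are solid. World frame = base frame: x ahead of the robot, y to its left, z up, the work surface at z = 0. Lengths are in mm, angles in degrees, forces in N, time in s.
With the tool pointing down it reaches from about 400 to 925 mm from the base axis. Payload 12.5 kg.
Tool frame: the origin (TCP) lies between the finger pads; the fingertips stand 11 mm ahead of it and the grasp point (between the pads) lies 8 mm behind it; z points along the fingers, y is the line along which they close (so a half turn about z gives the same grasp; the last joint's range is limited). The gripper opens to 95 mm and grips with 3 to 60 N. Pads are 20 mm wide; open, the fingers measure 119 mm over their backs; the gripper's body (75 mm by 180 mm) begins 59 mm behind the grasp point.
Start: joints at [69.924, 28.126, 89.318, -0, 62.55, -6.05], TCP at [151.458, 606.388, 225.661] pointing down, gripper open.
Joint ranges: [-177.58, 177.58], [-47.91, 125.51], [2.72, 160], [-65.01, 245.01], [3.68, 167.84], [-153.87, 153.87]. Speed limits (degrees/s): [127.2, 127.2, 159.86, 180, 180, 180].

### API

Orientations are given as a 3x3 rotation matrix whose columns are the frame's x, y, z axes.
In Python, from workcell import bot gives the robot as it stands.
- The arm moves only by the tool step_arm, never from a script. Its arguments are lists of equal length, an entry for each row: "dp": the shift along the tool's x, y, z in mm, a list of three; "delta_rot": the turn, a rotation vector about the tool's x, y, z in rad, a list of three; "hand": the opening, from 0 (shut) to 1 (fully open). A call has 1 to 12 rows; each row is the pose to reach, as a shift and turn from the pose commanded when the call began, along the tool's axes at that moment; what a row does not reach only later rows make up. A row lasts 1/12 s, in which the tool goes at most 41.7 mm and 7.16 degrees, less where a joint would pass 70% of its speed; a pose out of reach is approached as far as the arm can. A call with a gripper value outside its range is refused whole. The fingers move at their own pace and stop on an object; the grip force is fixed at half the most. Time passes only in rows, so rows that repeat a pose let the fingers close. It gives the time, the measured TCP pose, the force, the opening and the grip force at its end, in the units of the state.
- bot.read_state(): the state, without advancing time (a new reading comes with each control period).
- bot.grab_frame(name): name is "side" or "top"; returns (picture, depth): 400x640x3 uint8, red, green, blue; 400x640 float32, mm along the optical axis (not along the pixel's ray), 0 where there is no reading.
- bot.camera_info(name): a dict with "fx", "fy", "cx", "cy" (pixels), "D" ([k1, k2, p1, p2, k3] as OpenCV has them; the pictures are not rectified), "rvec" (rotation vector, rad) and "tvec" (3), from world to camera coordinates, as OpenCV has them. Camera axes: x right, y down, z forward; pixel columns grow to the right and rows downward; lengths in mm; the calibration is good to about 2 mm. A picture is of the moment at which its call begins. camera_info takes no time and is no camera call.
- bot.job_done(): hands the job in; it is judged then, once.
The state is a dict: "t": time; "joint_positions": joint angles; "dq": joint speeds; "tau": joint torques, N m; "eef_pos": TCP position; "ee_rot": TCP orientation; "wrist_force": force on the tool from outside, world axes, zero at the start; "wrist_torque": the same for the moment, N m; "width": opening from 0.0 (shut) to 1.0 (fully open); "grasp_force": force on a finger pad.
Only numpy, scipy, OpenCV 4.12 (cv2) and the standard library are available. Lean on these libraries where they do the work, as an engineer would, in place of code of your own. Each camera call takes 0.05 s, during which the arm holds its last target. There are 200 camera calls.

### The job

Gather the craft kit that lies scattered over the front of the desk into the wooden desk caddy, each thing down in the pocket made for it: the green-and-white marker lying in the long trough, the blue-sleeved eraser lying flat in the oblong pocket, the small metal sharpener lying flat in the square pocket and the glue stick standing upright in the round pocket. The black USB stick and the blue pen do not belong to the kit: leave them where they lie.

Things in the scene. Friction and masses are not known exactly. Their poses are not given: they have to be found in the camera images.
- marker: Marker, green cap and white barrel, 135 mm long (its y), 17 mm thick, lying on the desk. Origin: middle of its length, on its underside as it lies at the start (centre line 8 mm above); z is up at the start. Grip across its x. It could roll if pushed. 15 g. (The pens and the eraser in the steel pen tray at the back of the desk are fixed there and are not meant.)
- eraser: Vinyl eraser, white ends in a blue paper sleeve, 21 mm (x) by 52 mm (y) by 12 mm high, lying flat. Origin: centre of its underside, z up. Grip across its x. About 20 g. Not the one fixed in the steel pen tray at the back of the desk.
- sharpener: Small silvery metal pencil sharpener, 16 mm (x) by 26 mm (y), body 12 mm high with a small screw head on top (15 mm in all). Origin: centre of its underside, z up. Grip across its x. 18 g.
- glue_stick: Glue stick, blue cap and foot, white label, diameter 24 mm (cap) and 22 mm (barrel, from 16 to 62 mm up), 92 mm tall, standing upright on the desk apart from the others. Origin: centre of its underside, z up. About 35 g. It is much taller than the rest: once it stands in the caddy it is in the way of a gripper working low beside it.
- trough (a point): Centre of the felt floor of the caddy's long trough, 14 mm above the desk. Axes are those of the caddy: the trough is 165 mm long along y, 45 mm wide along x and 6 mm deep (rim 20 mm above the desk). The caddy is a fixed grey tray 156 mm (x) by 242 mm (y), rim 17 mm high, its centre 44 mm along +x from this point; the trough, in light wood, makes up its front row (towards -x), the three bays its rear row 75 mm farther along +x, at 78 mm spacing along y.
- oblong_bay: The bay is a light wooden block 86 mm (its x) by 76 mm (its y) by 16 mm high, fixed in the caddy in one of the three places of the rear row (the three bays swap places), its axes parallel to the caddy's. Origin: centre of its underside; the pocket is centred on it, is 6 mm deep and has a dark grey felt floor 10 mm above the origin (rim 16 mm above it). Its pocket is an oblong, 71 mm along x and 43 mm along y: for the eraser, whose long side (y) goes along the bay's x.
- square_bay: The bay is a light wooden block 86 mm (its x) by 76 mm (its y) by 16 mm high, fixed in the caddy in one of the three places of the rear row (the three bays swap places), its axes parallel to the caddy's. Origin: centre of its underside; the pocket is centred on it, is 6 mm deep and has a dark grey felt floor 10 mm above the origin (rim 16 mm above it). Its pocket is a square of 45 mm: for the sharpener.
- round_bay: The bay is a light wooden block 86 mm (its x) by 76 mm (its y) by 16 mm high, fixed in the caddy in one of the three places of the rear row (the three bays swap places), its axes parallel to the caddy's. Origin: centre of its underside; the pocket is centred on it, is 6 mm deep and has a dark grey felt floor 10 mm above the origin (rim 16 mm above it). Its pocket is round, 45 mm in diameter: for the glue stick.
- usb_stick: Black USB stick with a silver plug, 18 mm (x) by 48 mm (y) by 8 mm high, lying among the kit. Not part of it: leave it. Origin: centre of its underside.
- blue_pen: Slim blue ballpoint pen, 145 mm long (its y), 12 mm wide and 9 mm thick, lying among the kit. Not part of it: leave it. Origin: middle of its length, on its underside.

How it is judged (in metres and radians):
At the end, for the whole second after the job is handed in: Lying on their pocket floors: marker along the trough (0.2 rad, 20 mm), eraser flat in the oblong (18 mm off centre), sharpener flat in the square (21 mm), glue stick upright in the round pocket (15 mm, 0.1 rad); released, at rest; USB stick and blue pen within 20 mm of where they lay (horizontal distance between eraser and oblong_bay below 0.018 m and z of eraser in the frame of oblong_bay between 0.006 and 0.014 m and angle between each of eraser, sharpener's own z axis and vertical below 0.12 rad and linear speed of each of eraser, sharpener, glue_stick, marker below 0.02 m/s and angular speed of each of eraser, sharpener, glue_stick, marker below 0.3 rad/s and horizontal distance between sharpener and square_bay below 0.021 m and z of sharpener in the frame of square_bay between 0.006 and 0.014 m and horizontal distance between glue_stick and round_bay below 0.015 m and z of glue_stick in the frame of round_bay between 0.006 and 0.014 m and angle between glue_stick's own z axis and vertical below 0.1 rad and x of marker in the frame of trough between -0.021 and 0.021 m and y of marker in the frame of trough between -0.02 and 0.02 m and z of marker in the frame of trough between -0.012 and 0.012 m and angle between the y axis of marker and the y axis of trough, either way round below 0.2 rad and angle between marker's own y axis and vertical between 1.5 and 1.64 rad and distance of each of usb_stick, blue_pen from where it was at the start of the episode below 0.02 m); the robot touches nothing.
It fails at once if the USB stick is moved by more than 20 mm (distance of usb_stick from where it was at the start of the episode above 0.02 m).
It fails at once if the blue pen is moved by more than 20 mm (distance of blue_pen from where it was at the start of the episode above 0.02 m).
It also fails if it takes over 115 s, if anything falls off the work surface, if the arm or the gripper's body presses on something with over 40 N, if the wrist force passes 120 N, or if a joint passes its speed limit or range.

## Working session

There is one attempt and no reset: what is moved stays moved. The work goes in short steps, Python scripts to look and compute and a tool call to move; the robot and the scene stay as the last step left them, time stands still between calls to the robot, and variables do not carry over. Pictures are saved under pics/ and viewed, at most 14 in all, crops included, and the job is handed in when it is done.

Besides the shell and the picture viewer there is one more tool, called as name(argument=value, ...) on one line, values as JSON. step_arm: Moves the arm, as the interface text tells. Its arguments: {"type":"object","properties":{"dp":{"type":"array"},"delta_rot":{"type":"array"},"hand":{"type":"array"}},"required":["dp","delta_rot","hand"]}

```bash
mkdir -p pics; ls
python3 - <<'E'
from workcell import bot
import cv2,numpy as np
for n in("top","side"):
    p,d=bot.grab_frame(n); cv2.imwrite(f"pics/{n}0.png",p[:,:,::-1]); np.savez(f"{n}0.npz",p=p,d=d)
    print(n,bot.camera_info(n))
s=bot.read_state();print(s["t"],s["ee_rot"],s["width"],s["eef_pos"])
E
```

```text
pics
top {'fx': 376.94028590037374, 'fy': 376.94028590037374, 'cx': 326.21101061243655, 'cy': 196.51488560168022, 'D': array([-0.02362241,  0.        ,  0.        ,  0.        ,  0.        ]), 'rvec': array([ 2.14782995, -2.1168072 ,  0.19359347]), 'tvec': array([-40.60771108, 525.03688931, 855.11933392])}
side {'fx': 497.03325871308937, 'fy': 497.03325871308937, 'cx': 319.18532711422745, 'cy': 203.06752961903243, 'D': array([-0.0327865,  0.       ,  0.       ,  0.       ,  0.       ]), 'rvec': array([ 0.0079081 , -2.70713436,  1.56610518]), 'tvec': array([ 534.35394179,   59.00196701, 1263.71283244])}
0.1 [[-9.70188886e-01  2.42349779e-01 -3.33239126e-04]
 [ 2.42349987e-01  9.70188457e-01 -9.17347319e-04]
 [ 1.00985834e-04 -9.70760671e-04 -9.99999524e-01]] 0.9996488294324425 [151.37558399 606.17543827 225.13368834]
```

View pics/top0.png

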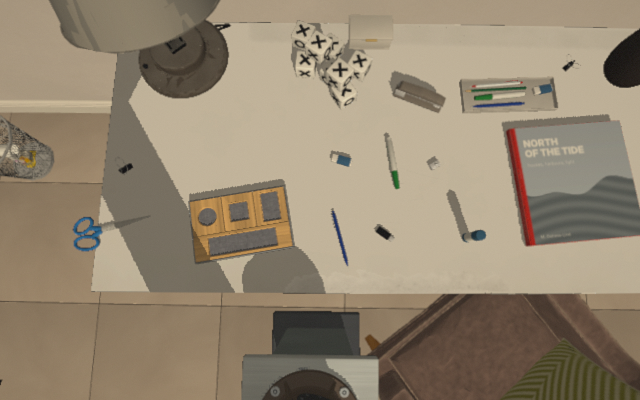

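View pics/side0.png

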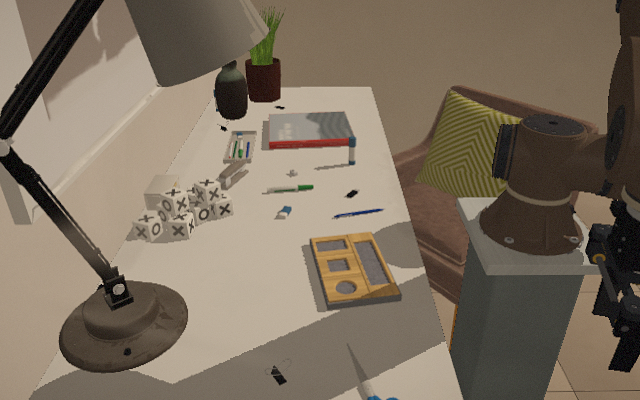

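```bash
cat > h.py <<'E'
import cv2,numpy as np
from workcell import bot
def cam(n):
    c=bot.camera_info(n);K=np.array([[c["fx"],0,c["cx"]],[0,c["fy"],c["cy"]],[0,0,1]]);R=cv2.Rodrigues(c["rvec"])[0]
    return K,c["D"],R,np.array(c["tvec"]).reshape(3)
def ray(n,uv,z):
    K,D,R,t=cam(n)
    q=cv2.undistortPoints(np.array(uv,float).reshape(-1,1,2),K,D).reshape(-1,2)
    d=np.c_[q,np.ones(len(q))]@R; o=-R.T@t
    return o+d*((z-o[2])/d[:,2])[:,None]
def blob(m,roi):
    "contour points, area of largest component in roi (u0,v0,u1,v1)"
    k=np.zeros(m.shape,np.uint8);u0,v0,u1,v1=roi;k[v0:v1,u0:u1]=m[v0:v1,u0:u1]
    n,l,s,c=cv2.connectedComponentsWithStats(k,connectivity=8)
    i=1+np.argmax(s[1:,4]);v,u=np.where(l==i);return np.c_[u,v].astype(float)
def fit(n,px,z):
    "centre, yaw of long axis (deg), sizes of pixel set on plane z"
    P=ray(n,px,z)[:,:2];r=cv2.minAreaRect(P.astype(np.float32));c=P.mean(0)
    w,V=np.linalg.eigh(np.cov(P.T));a=np.degrees(np.arctan2(V[1,1],V[0,1]))%180
    return c.round(1),np.round(r[0],1),round(a,1),np.round(r[1],1),round(r[2],1),len(px)
E
python3 - <<'E'
from h import *
f=np.load("top0.npz");p=f["p"];d=f["d"]
big=lambda u0,v0,u1,v1,s:cv2.resize(p[v0:v1,u0:u1],None,fx=s,fy=s,interpolation=cv2.INTER_CUBIC)
cv2.imwrite("pics/c1.png",big(320,120,500,255,4)[:,:,::-1]);cv2.imwrite("pics/c2.png",big(180,170,300,270,5)[:,:,::-1])
hsv=cv2.cvtColor(p,cv2.COLOR_RGB2HSV)
print("tablecol",p[180,410],hsv[180,410],"pockets",p[216,207],hsv[216,207],hsv[241,243],"wood",hsv[225,225])
pk=((hsv[...,1]<60)&(hsv[...,2]<130)).astype(np.uint8)
for nm,roi,z in(("round",(196,206,218,228),10),("square",(229,202,250,222),10),("obl",(259,190,282,222),10),("trough",(205,227,280,255),14)):
    print(nm,fit("top",blob(pk,roi),z))
cd=((hsv[...,1]>70)&(hsv[...,0]<30)).astype(np.uint8)|pk
print("caddy",fit("top",blob(cd,(180,172,300,268)),17))
dif=(np.abs(p.astype(int)-p[180,410].astype(int)).max(2)>40).astype(np.uint8)
for nm,roi,z in(("marker",(375,125,408,195),8),("eraser",(325,147,355,170),12),("sharp",(424,152,444,174),12),("usb",(370,220,398,245),8),("pen",(325,205,352,270),8)):
    print(nm,fit("top",blob(dif,roi),z))
g=((hsv[...,0]>85)&(hsv[...,0]<125)&(hsv[...,1]>90)).astype(np.uint8)
print("gluecap",fit("top",blob(g,(460,225,490,247)),92),d[236,470:486:3])
K,D,R,t=cam("top");print("cam pos",-R.T@t)
E
```

```text
tablecol [192 179 154] [ 20  50 192] pockets [103  98  93] [ 15  25 103] [ 14  27 104] wood [ 17 146 201]
round (array([477.9, 260.1]), array([478.8, 260.2]), np.float64(129.4), array([39.7, 40. ]), 0.9, 223)
square (array([492.1, 182.7]), array([492.1, 182.6]), np.float64(141.9), array([41.7, 41.9]), 10.4, 286)
obl (array([506. , 105.4]), array([506.2, 105.3]), np.float64(10.2), array([68.2, 39.6]), 10.1, 436)
trough (array([417.7, 168.5]), array([417.6, 168.4]), np.float64(100.3), array([ 41.6, 161.9]), 10.4, 1150)
caddy (array([452.4, 180.3]), array([456.2, 178.9]), np.float64(91.3), array([218.4, 286.8]), 4.6, 8591)
marker (array([ 617.2, -197.7]), array([ 628.4, -195.6]), np.float64(11.4), array([147.3,  18.7]), 12.7, 246)
eraser (array([631.4, -70.9]), array([632. , -66.8]), np.float64(60.6), array([54.7, 31.5]), 71.9, 197)
sharp (array([ 626.2, -299.1]), array([ 623.5, -300.9]), np.float64(144.7), array([23.8, 27.2]), 34.5, 63)
usb (array([ 446.4, -173.5]), array([ 444.7, -174.9]), np.float64(54.0), array([50.1, 21.8]), 51.6, 159)
pen (array([436., -66.]), array([433.9, -65.8]), np.float64(15.9), array([143.9,  12.7]), 15.5, 240)
gluecap (array([ 435.6, -375.2]), array([ 435.4, -375. ]), np.float64(99.1), array([17.7, 27.8]), 14.3, 87) [876.9674  857.94745 843.2557  841.4758  841.6883  842.44495]
cam pos [368.34314796 -28.88963592 933.82573903]
```

View pics/c1.png

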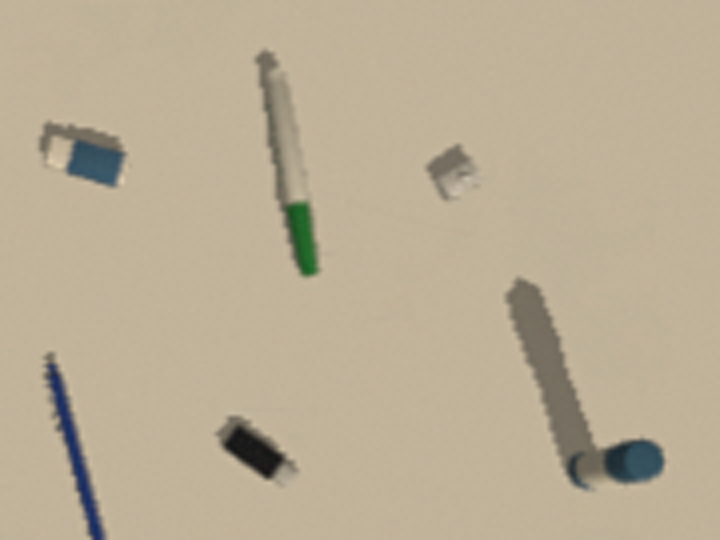

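View pics/c2.png

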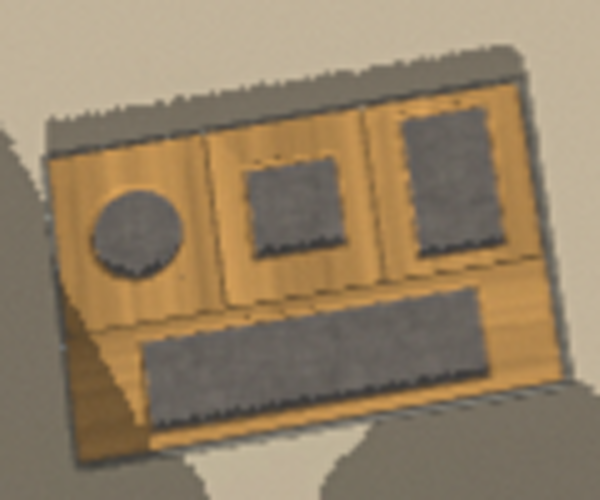

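```bash
cat >> h.py <<'E'
def hmap(n,d):
    K,D,R,t=cam(n);v,u=np.indices(d.shape)
    q=cv2.undistortPoints(np.c_[u.ravel(),v.ravel()].astype(float).reshape(-1,1,2),K,D).reshape(-1,2)
    P=(np.c_[q,np.ones(len(q))]*d.reshape(-1,1)-t)@R
    return P.reshape(*d.shape,3)
E
python3 - <<'E'
from h import *
for n in("top",):
    f=np.load(n+"0.npz");p=f["p"];d=f["d"];P=hmap(n,d);z=P[...,2]
    print("desk z",np.median(z[170:220,400:430]),z[170:220,400:430].std())
    z0=np.median(z[170:220,400:430]);
    for nm,roi,zt in(("marker",(375,125,408,195),10),("eraser",(325,147,355,170),12),("sharp",(424,152,444,174),12),("usb",(370,220,398,245),8),("pen",(325,205,352,270),6),("glue",(460,222,490,250),92)):
        m=((z-z0)>(4 if zt<50 else 80)).astype(np.uint8);b=blob(m,roi)
        print(nm,fit(n,b,zt),"zmax",np.percentile(z[b[:,1].astype(int),b[:,0].astype(int)],90).round(1), b.min(0),b.max(0))
    hsv=cv2.cvtColor(p,cv2.COLOR_RGB2HSV)
    for nm,roi,zt in(("marker",(375,125,408,195),10),("eraser",(325,147,355,170),10),("sharp",(424,152,444,174),12)):
        v=hsv[...,2].astype(int);s=hsv[...,1]
        m=(((s<38)&(v>150))|(s>90)).astype(np.uint8); b=blob(m,roi);print("col",nm,fit(n,b,zt),b.min(0),b.max(0))
    print(hsv[152:174,424:444,1]);print(hsv[152:174,424:444,2])
E
```

```text
desk z -0.46160902049296937 63.6968986541171
marker (array([ 622.1, -200.5]), array([ 622.5, -199.2]), np.float64(8.9), array([135.5,  18.2]), 9.3, 306) zmax 16.3 [386. 137.] [399. 188.]
eraser (array([627., -71.]), array([627.1, -71.3]), np.float64(74.9), array([53. , 22.4]), 73.0, 173) zmax 13.2 [331. 154.] [353. 166.]
sharp (array([ 619. , -305.6]), array([ 619.4, -305. ]), np.float64(127.1), array([17.4, 27.7]), 31.7, 65) zmax 13.9 [429. 159.] [439. 169.]
usb (array([ 442.1, -177.6]), array([ 438.2, -177.4]), np.float64(54.1), array([47.3, 24.8]), 54.8, 128) zmax 9.4 [376. 226.] [394. 241.]
pen (array([433. , -67.4]), array([428.3, -68.3]), np.float64(15.8), array([142.1,  11.2]), 16.4, 199) zmax 10.0 [332. 211.] [348. 267.]
glue (array([ 435.5, -377.6]), array([ 435. , -377.9]), np.float64(97.1), array([22.4, 25.5]), 0.7, 107) zmax 93.2 [474. 230.] [485. 240.]
col marker (array([ 579.7, -206.1]), array([ 578.5, -207. ]), np.float64(9.0), array([44.6, 12.4]), 12.7, 80) [392. 171.] [398. 188.]
col eraser (array([626. , -75.7]), array([624.2, -75. ]), np.float64(71.6), array([27.1,
[... 2731 characters left out ...]
 190 190
  190 193]
 [193 194 194 191 173 140 142 167 176 182 193 190 185 188 172 174 188 192
  191 192]
 [193 194 194 193 190 157 127 159 183 190 194 194 186 186 187 188 191 194
  192 192]
 [193 193 192 194 193 173 138 142 177 198 199 194 189 191 192 194 193 193
  191 191]
 [193 193 192 194 193 190 161 134 160 170 176 190 192 191 192 193 193 192
  190 194]
 [193 193 193 192 194 195 190 178 179 187 190 190 190 192 193 195 193 193
  193 194]
 [193 192 192 192 193 193 193 191 192 191 191 191 191 192 194 193 193 193
  193 193]
 [195 194 193 193 194 194 193 193 192 191 191 191 191 192 192 192 192 193
  194 191]
 [194 193 194 194 193 193 192 194 192 190 191 190 191 192 191 190 192 194
  193 193]]
```

```bash
cat > g.py <<'E'
"g.py x y z yaw [..]: dp, delta_rot from the measured pose to each target"
import sys
from h import *
from scipy.spatial.transform import Rotation as Ro
s=bot.read_state();p=np.array(s["eef_pos"]);R=np.array(s["ee_rot"])
print("t",round(s["t"],2),"pos",p.round(1),"yaw",np.degrees(np.arctan2(R[1,1],R[0,1])).round(1),"w",round(s["width"],3),"gf",round(s["grasp_force"],1))
a=list(map(float,sys.argv[1:]))
for x,y,z,w in np.reshape(a,(-1,4)):
    c,q=np.cos(np.radians(w)),np.sin(np.radians(w));T=np.array([[-q,c,0],[c,q,0],[0,0,-1]])
    print((R.T@(np.array([x,y,z])-p)).round(1).tolist(),Ro.from_matrix(R.T@T).as_rotvec().round(3).tolist())
E
python3 g.py 627 -71 120 -16.5
```

```text
t 0.1 pos [151.4 606.2 225.1] yaw 76.0 w 1.0 gf 0.0
[-625.6, -541.6, 105.6] [-0.001, 0.001, 1.614]
```

step_arm(dp=[[-30,-26,0],[-65,-56,0],[-100,-87,0],[-135,-117,0],[-170,-147,0],[-205,-177,0],[-240,-208,0],[-275,-238,0],[-310,-268,0],[-345,-299,10],[-380,-329,15],[-415,-359,20]], delta_rot=[[0,0,0.08],[0,0,0.17],[0,0,0.26],[0,0,0.35],[0,0,0.44],[0,0,0.53],[0,0,0.62],[0,0,0.71],[0,0,0.8],[0,0,0.89],[0,0,0.98],[0,0,1.07]], hand=[0.6,0.6,0.6,0.6,0.6,0.6,0.6,0.6,0.6,0.6,0.6,0.6])

```text
t: 1.1
eef_pos: [438.0, 197.7, 211.2]
ee_rot: [[-0.249, 0.969, 0.0], [0.969, 0.249, 0.0], [0.0, 0.0, -1.0]]
wrist_force: [1.4, 1.8, 0.5]
width: 0.601
grasp_force: 0.0
```

```bash
python3 g.py 627 -71 60 -16.5
```

```text
t 1.1 pos [438.  197.7 211.2] yaw 14.4 w 0.601 gf 0.0
[-307.3, 116.1, 151.2] [0.0, -0.0, 0.54]
```

step_arm(dp=[[-35,13,10],[-70,27,20],[-105,40,35],[-140,53,50],[-175,66,65],[-210,79,80],[-245,92,95],[-275,104,110],[-295,112,120],[-297,113,125],[-297,113,125],[-297,113,125]], delta_rot=[[0,0,0.06],[0,0,0.12],[0,0,0.18],[0,0,0.24],[0,0,0.3],[0,0,0.36],[0,0,0.42],[0,0,0.48],[0,0,0.54],[0,0,0.54],[0,0,0.54],[0,0,0.54]], hand=[0.5,0.5,0.5,0.5,0.5,0.5,0.5,0.5,0.5,0.5,0.5,0.5])

```text
t: 2.1
eef_pos: [621.2, -58.5, 86.1]
ee_rot: [[0.279, 0.96, -0.001], [0.96, -0.279, 0.0], [0.0, -0.001, -1.0]]
wrist_force: [-0.1, 0.7, -0.6]
width: 0.5
grasp_force: 0.0
```

```bash
python3 g.py 627 -71 16 -16.5
```

```text
t 2.1 pos [621.2 -58.5  86.1] yaw -16.2 w 0.5 gf 0.0
[-10.3, 9.1, 70.1] [-0.001, -0.0, 0.005]
```

step_arm(dp=[[-10,9,20],[-10,9,40],[-10,9,55],[-10,9,65],[-10,9,70],[-10,9,70],[-10,9,70],[-10,9,70],[-10,9,70],[-10,9,70],[-10,9,70],[-10,9,70]], delta_rot=[[0,0,0.005],[0,0,0.005],[0,0,0.005],[0,0,0.005],[0,0,0.005],[0,0,0.005],[0,0,0.005],[0,0,0.005],[0,0,0.005],[0,0,0.005],[0,0,0.005],[0,0,0.005]], hand=[0.5,0.5,0.5,0.5,0.5,0.5,0.2,0.1,0.1,0.1,0.1,0.1])

```text
t: 3.1
eef_pos: [627.9, -71.3, 16.8]
ee_rot: [[0.285, 0.959, 0.001], [0.959, -0.285, -0.0], [0.0, 0.001, -1.0]]
wrist_force: [-0.3, 0.1, 4.5]
width: 0.21
grasp_force: 30.0
```

```bash
python3 g.py 506 105.4 80 -79.7
```

```text
t 3.1 pos [627.9 -71.3  16.8] yaw -16.6 w 0.21 gf 30.0
[134.6, -167.2, -63.2] [0.0, -0.001, 1.102]
```

step_arm(dp=[[0,0,-30],[0,0,-60],[8,-10,-70],[24,-30,-70],[42,-52,-70],[60,-75,-70],[78,-97,-70],[96,-119,-70],[112,-139,-70],[125,-155,-70],[132,-164,-68],[134.6,-167,-66]], delta_rot=[[0,0,0],[0,0,0],[0,0,0.1],[0,0,0.22],[0,0,0.34],[0,0,0.46],[0,0,0.58],[0,0,0.7],[0,0,0.82],[0,0,0.94],[0,0,1.04],[0,0,1.1]], hand=[0.1,0.1,0.1,0.1,0.1,0.1,0.1,0.1,0.1,0.1,0.1,0.1])

```text
t: 4.1
eef_pos: [504.8, 106.8, 82.6]
ee_rot: [[0.984, 0.177, -0.0], [0.177, -0.984, 0.0], [-0.0, -0.0, -1.0]]
wrist_force: [1.2, -0.7, -0.6]
width: 0.214
grasp_force: 30.0
```

step_arm(dp=[[0,0,0],[0,0,0],[0,0,0]], delta_rot=[[0,0,0],[0,0,0],[0,0,0]], hand=[0.1,0.1,0.1])

```text
t: 4.35
eef_pos: [506.4, 105.1, 82.5]
ee_rot: [[0.983, 0.183, 0.0], [0.183, -0.983, 0.0], [0.0, -0.0, -1.0]]
wrist_force: [-0.1, -0.8, 0.4]
width: 0.217
grasp_force: 30.0
```

```bash
python3 g.py 506 105.4 32.5 -79.7
python3 - <<'E'
from h import *
p,d=bot.grab_frame("side");P=hmap("side",d)
hsv=cv2.cvtColor(p,cv2.COLOR_RGB2HSV)
cv2.imwrite("pics/s1.png",cv2.resize(p[180:330,270:430],None,fx=4,fy=4)[:,:,::-1])
z=P[...,2];x=P[...,0];y=P[...,1]
for nm,c in (("sq",(492,182.7)),("obl",(506,105.4)),("rd",(478,260)),("tr",(418,168.4))):
    m=np.hypot(x-c[0],y-c[1])<10;print(nm,np.median(z[m]),m.sum())
for c in((500,144),(485,221)):
    m=np.hypot(x-c[0],y-c[1])<10;print("rim",np.median(z[m]),m.sum())
E
```

```text
t 4.35 pos [506.4 105.1  82.5] yaw -79.5 w 0.217 gf 30.0
[-0.3, -0.4, 50.0] [-0.0, -0.0, 0.004]
sq 164.18492700343916 197
obl 12.237093269809618 35
rd 14.011537935740217 50
tr 410.2975383983627 281
rim 256.6589060727619 179
rim 17.13461751640562 42
```

View pics/s1.png

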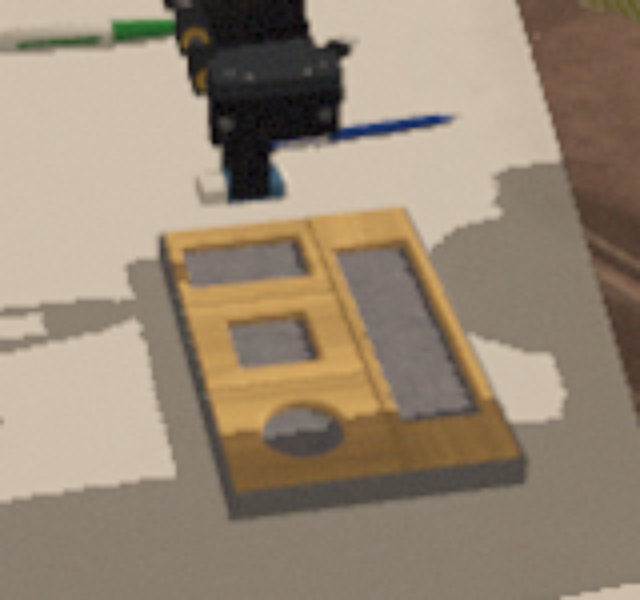

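step_arm(dp=[[0,0,15],[0,0,30],[0,0,40],[0,0,47],[0,0,50],[0,0,50],[0,0,50],[0,0,50],[0,0,50],[0,0,50],[0,0,30],[0,0,-20]], delta_rot=[[0,0,0],[0,0,0],[0,0,0],[0,0,0],[0,0,0],[0,0,0],[0,0,0],[0,0,0],[0,0,0],[0,0,0],[0,0,0],[0,0,0]], hand=[0.1,0.1,0.1,0.1,0.1,0.1,0.1,0.35,0.35,0.35,0.35,0.35])

```text
t: 5.4
eef_pos: [504.2, 105.2, 91.7]
ee_rot: [[0.984, 0.181, -0.007], [0.181, -0.984, -0.0], [-0.007, -0.001, -1.0]]
wrist_force: [0.3, -0.3, 0.1]
width: 0.354
grasp_force: 0.0
```

```bash
python3 g.py 619.2 -305.3 90 31.7
```

```text
t 5.4 pos [504.2 105.2  91.7] yaw -79.6 w 0.354 gf 0.0
[38.9, 424.5, 1.1] [-0.007, 0.004, -1.942]
```

step_arm(dp=[[2,24,0],[5,50,0],[7,78,0],[10,106,0],[12,134,0],[15,162,0],[17,190,0],[20,218,0],[22,246,0],[25,274,0],[28,302,0],[30,330,0]], delta_rot=[[0,0,-0.1],[0,0,-0.21],[0,0,-0.33],[0,0,-0.45],[0,0,-0.57],[0,0,-0.69],[0,0,-0.81],[0,0,-0.93],[0,0,-1.05],[0,0,-1.17],[0,0,-1.29],[0,0,-1.41]], hand=[0.4,0.4,0.4,0.4,0.4,0.4,0.4,0.4,0.4,0.4,0.4,0.4])

```text
t: 6.4
eef_pos: [595.5, -215.1, 94.3]
ee_rot: [[-0.027, 1.0, 0.0], [1.0, 0.027, -0.0], [-0.0, 0.0, -1.0]]
wrist_force: [0.5, 0.1, -0.5]
width: 0.399
grasp_force: 0.0
```

```bash
python3 g.py 619.2 -305.3 80 31.7
python3 - <<'E'
from h import *
p,d=bot.grab_frame("top")
cv2.imwrite("pics/t1.png",cv2.resize(p[170:270,180:340],None,fx=4,fy=4)[:,:,::-1])
E
```

```text
t 6.4 pos [ 595.5 -215.1   94.3] yaw 1.5 w 0.399 gf 0.0
[-90.8, 21.3, 14.3] [0.0, 0.0, -0.526]
```

View pics/t1.png

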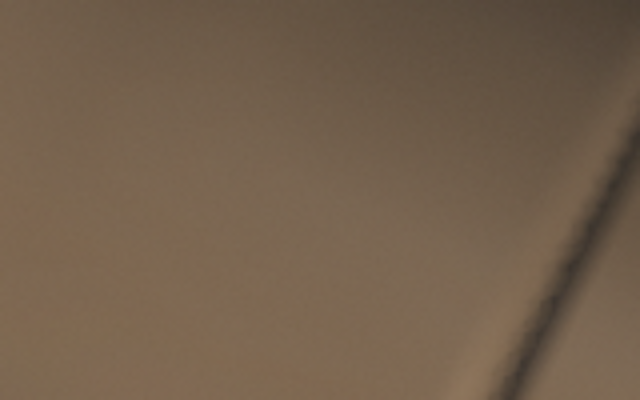

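The picture shows only the arm, which blocks the top camera. I'll check the eraser from the side later.

step_arm(dp=[[-24,6,3],[-48,11,6],[-70,16,10],[-82,19,12],[-85,19,14],[-85,19,14],[-85,19,14],[-85,19,14],[-85,19,14]], delta_rot=[[0,0,-0.11],[0,0,-0.22],[0,0,-0.33],[0,0,-0.44],[0,0,-0.51],[0,0,-0.51],[0,0,-0.51],[0,0,-0.51],[0,0,-0.51]], hand=[0.4,0.4,0.4,0.4,0.4,0.4,0.4,0.4,0.4])

```text
t: 7.2
eef_pos: [616.0, -297.7, 80.3]
ee_rot: [[-0.505, 0.863, 0.0], [0.863, 0.505, -0.0], [-0.0, 0.0, -1.0]]
wrist_force: [1.1, 0.2, 0.3]
width: 0.398
grasp_force: 0.0
```

```bash
python3 g.py 619.2 -305.3 15.5 31.7
python3 - <<'E'
from h import *
p,d=bot.grab_frame("side")
a=cv2.resize(p[225:310,300:405],None,fx=4,fy=4);b=cv2.resize(p[130:230,250:355],None,fx=4,fy=4)
cv2.imwrite("pics/s2.png",np.vstack([b,a])[:600,:,::-1])
P=hmap("side",d);hsv=cv2.cvtColor(p,cv2.COLOR_RGB2HSV)
m=((P[...,2]>19)&(P[...,2]<40)&(np.hypot(P[...,0]-506,P[...,1]-105.4)<45)).astype(np.uint8);print(m.sum())
m=((hsv[...,0]>90)&(hsv[...,0]<125)&(hsv[...,1]>80)).astype(np.uint8);b=blob(m,(305,232,350,262));print(fit("side",b,24),np.percentile(P[b[:,1].astype(int),b[:,0].astype(int),2],[10,50,90]))
E
```

```text
t 7.2 pos [ 616.  -297.7   80.3] yaw 30.4 w 0.398 gf 0.0
[-8.2, -1.1, 64.8] [0.0, 0.0, -0.024]
170
(array([501.5, 113.7]), array([501.6, 114.2]), np.float64(58.1), array([31.8, 32.4]), 9.4, 100) [17.42937769 23.06405434 25.11822239]
```

View pics/s2.png

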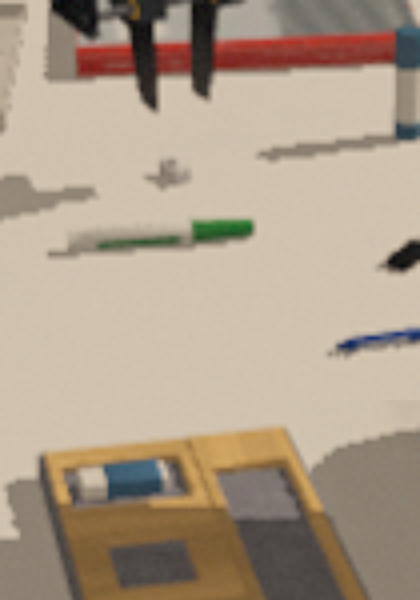

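The eraser lies flat in the oblong pocket (bottom left of the picture), and the open fingers are above the sharpener.

step_arm(dp=[[-8,-1,20],[-8,-1,40],[-8,-1,53],[-8,-1,61],[-8,-1,65],[-8,-1,65],[-8,-1,65],[-8,-1,65],[-8,-1,65],[-8,-1,65],[-8,-1,65],[-8,-1,65]], delta_rot=[[0,0,-0.02],[0,0,-0.02],[0,0,-0.02],[0,0,-0.02],[0,0,-0.02],[0,0,-0.02],[0,0,-0.02],[0,0,-0.02],[0,0,-0.02],[0,0,-0.02],[0,0,-0.02],[0,0,-0.02]], hand=[0.4,0.4,0.4,0.4,0.4,0.4,0.2,0.05,0.05,0.05,0.05,0.05])

```text
t: 8.25
eef_pos: [619.4, -305.9, 15.7]
ee_rot: [[-0.523, 0.852, 0.001], [0.852, 0.523, -0.0], [-0.001, 0.001, -1.0]]
wrist_force: [-0.1, -0.1, 4.8]
width: 0.158
grasp_force: 30.0
```

```bash
python3 g.py 492.1 182.7 80 10.3
```

```text
t 8.25 pos [ 619.4 -305.9   15.7] yaw 31.6 w 0.158 gf 30.0
[482.9, 147.3, -64.6] [0.001, 0.001, 0.371]
```

step_arm(dp=[[0,0,-30],[5,2,-60],[35,11,-75],[70,21,-75],[105,32,-75],[140,43,-75],[175,53,-75],[210,64,-75],[245,75,-75],[280,85,-75],[315,96,-75],[350,107,-75]], delta_rot=[[0,0,0],[0,0,0],[0,0,0.03],[0,0,0.06],[0,0,0.09],[0,0,0.12],[0,0,0.15],[0,0,0.18],[0,0,0.21],[0,0,0.24],[0,0,0.27],[0,0,0.3]], hand=[0.05,0.05,0.05,0.05,0.05,0.05,0.05,0.05,0.05,0.05,0.05,0.05])

```text
t: 9.25
eef_pos: [526.4, 50.0, 90.2]
ee_rot: [[-0.247, 0.969, 0.0], [0.969, 0.247, 0.0], [-0.0, 0.0, -1.0]]
wrist_force: [0.5, 0.3, 0.4]
width: 0.162
grasp_force: 30.0
```

step_arm(dp=[[35,7,0],[70,14,0],[100,21,0],[120,25,0],[132,27,0],[132,27,0],[132,27,0],[132,27,0]], delta_rot=[[0,0,0.03],[0,0,0.06],[0,0,0.07],[0,0,0.07],[0,0,0.07],[0,0,0.07],[0,0,0.07],[0,0,0.07]], hand=[0.05,0.05,0.05,0.05,0.05,0.05,0.05,0.05])

```text
t: 9.92
eef_pos: [520.5, 182.0, 90.0]
ee_rot: [[-0.179, 0.984, -0.0], [0.984, 0.179, -0.0], [-0.0, -0.0, -1.0]]
wrist_force: [-0.5, -0.4, -0.7]
width: 0.161
grasp_force: 30.0
```

```bash
python3 g.py 492.1 182.7 32 10.3
```

```text
t 9.92 pos [520.5 182.   90. ] yaw 10.3 w 0.161 gf 30.0
[5.7, -27.8, 58.0] [-0.0, 0.0, 0.001]
```

step_arm(dp=[[3,-14,10],[5.5,-28,20],[5.5,-28,35],[5.5,-28,48],[5.5,-28,56],[5.5,-28,59],[5.5,-28,59],[5.5,-28,59],[5.5,-28,59],[5.5,-28,59],[5.5,-28,59],[5.5,-28,30]], delta_rot=[[0,0,0],[0,0,0],[0,0,0],[0,0,0],[0,0,0],[0,0,0],[0,0,0],[0,0,0],[0,0,0],[0,0,0],[0,0,0],[0,0,0]], hand=[0.05,0.05,0.05,0.05,0.05,0.05,0.05,0.05,0.21,0.21,0.21,0.21])

```text
t: 10.92
eef_pos: [490.2, 183.0, 57.2]
ee_rot: [[-0.18, 0.984, -0.006], [0.984, 0.18, -0.001], [-0.0, -0.006, -1.0]]
wrist_force: [-0.5, -1.1, -0.7]
width: 0.211
grasp_force: 0.0
```

step_arm(dp=[[0,0,-20],[0,0,-40],[0,0,-40],[0,0,-40]], delta_rot=[[0,0,0],[0,0,0],[0,0,0],[0,0,0]], hand=[0.21,0.3,0.4,0.4])

```text
t: 11.25
eef_pos: [492.3, 183.6, 101.0]
ee_rot: [[-0.18, 0.984, 0.002], [0.984, 0.18, 0.001], [0.0, 0.002, -1.0]]
wrist_force: [-0.2, -0.4, 0.1]
width: 0.365
grasp_force: 0.0
```

```bash
python3 g.py 622.3 -199.8 90 -80.8
```

```text
t 11.25 pos [492.3 183.6 101. ] yaw 10.4 w 0.365 gf 0.0
[-400.5, 58.8, 11.0] [0.002, -0.002, 1.591]
```

step_arm(dp=[[-20,3,0],[-45,7,0],[-74,11,0],[-103,15,0],[-132,19,0],[-161,24,0],[-190,28,0],[-219,32,0],[-248,36,0],[-277,41,0],[-306,45,0],[-335,49,0]], delta_rot=[[0,0,0.08],[0,0,0.18],[0,0,0.3],[0,0,0.42],[0,0,0.54],[0,0,0.66],[0,0,0.78],[0,0,0.9],[0,0,1.02],[0,0,1.14],[0,0,1.26],[0,0,1.38]], hand=[0.4,0.4,0.4,0.4,0.4,0.4,0.4,0.4,0.4,0.4,0.4,0.4])

```text
t: 12.25
eef_pos: [600.2, -138.6, 98.6]
ee_rot: [[0.934, 0.358, -0.002], [0.358, -0.934, 0.001], [-0.001, -0.001, -1.0]]
wrist_force: [0.6, 1.0, 0.3]
width: 0.399
grasp_force: 0.0
```

step_arm(dp=[[4,29,0],[7,50,0],[9,63,0],[9,65,0],[9,65,0],[9,65,0],[9,65,0]], delta_rot=[[0,0,0.1],[0,0,0.18],[0,0,0.21],[0,0,0.21],[0,0,0.21],[0,0,0.21],[0,0,0.21]], hand=[0.4,0.4,0.4,0.4,0.4,0.4,0.4])

```text
t: 12.83
eef_pos: [631.9, -193.5, 99.6]
ee_rot: [[0.987, 0.163, -0.001], [0.163, -0.987, 0.001], [-0.001, -0.001, -1.0]]
wrist_force: [0.4, 0.5, 0.6]
width: 0.395
grasp_force: 0.0
```

```bash
python3 g.py 622.3 -199.8 14 -80.8;python3 - <<'E'
from h import *
p,d=bot.grab_frame("side")
a=cv2.resize(p[225:310,300:405],None,fx=4,fy=4);b=cv2.resize(p[165:230,250:355],None,fx=4,fy=4)
cv2.imwrite("pics/s3.png",np.vstack([b,a])[:600,:,::-1])
E
```

```text
t 12.83 pos [ 631.9 -193.5   99.6] yaw -80.6 w 0.395 gf 0.0
[-10.4, 4.7, 85.6] [-0.001, 0.001, 0.003]
```

View pics/s3.png

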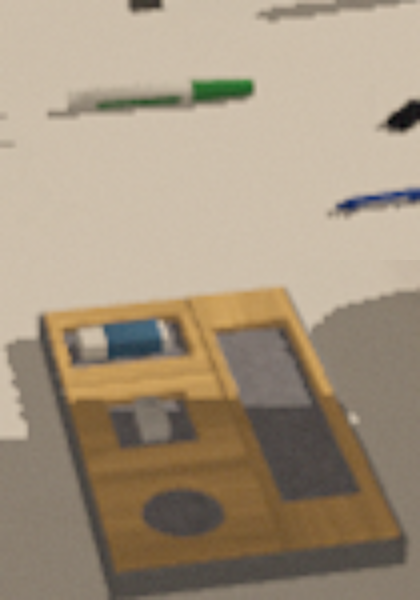

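The sharpener lies in the square pocket and the eraser in the oblong one. The marker hasn't moved, so it's next.

step_arm(dp=[[-10,5,25],[-10,5,50],[-10,5,70],[-10,5,80],[-10,5,86],[-10,5,86],[-10,5,86],[-10,5,86],[-10,5,86],[-10,5,86],[-10,5,86],[-10,5,86]], delta_rot=[[0,0,0],[0,0,0],[0,0,0],[0,0,0],[0,0,0],[0,0,0],[0,0,0],[0,0,0],[0,0,0],[0,0,0],[0,0,0],[0,0,0]], hand=[0.4,0.4,0.4,0.4,0.4,0.4,0.2,0.05,0.05,0.05,0.05,0.05])

```text
t: 13.88
eef_pos: [623.7, -201.2, 14.8]
ee_rot: [[0.987, 0.161, 0.001], [0.161, -0.987, -0.0], [0.001, 0.001, -1.0]]
wrist_force: [-1.0, 0.3, 6.8]
width: 0.157
grasp_force: 30.0
```

```bash
python3 g.py 417.8 168.4 80 10.3
```

```text
t 13.88 pos [ 623.7 -201.2   14.8] yaw -80.7 w 0.157 gf 30.0
[-143.6, -398.0, -65.5] [0.001, -0.0, -1.589]
```

step_arm(dp=[[0,0,-30],[0,0,-60],[-8,-22,-75],[-20,-55,-75],[-32,-88,-75],[-44,-121,-75],[-56,-154,-75],[-67,-187,-75],[-79,-220,-75],[-91,-253,-75],[-103,-286,-75],[-115,-319,-75]], delta_rot=[[0,0,0],[0,0,0],[0,0,-0.09],[0,0,-0.2],[0,0,-0.32],[0,0,-0.44],[0,0,-0.56],[0,0,-0.68],[0,0,-0.8],[0,0,-0.92],[0,0,-1.04],[0,0,-1.16]], hand=[0.05,0.05,0.05,0.05,0.05,0.05,0.05,0.05,0.05,0.05,0.05,0.05])

```text
t: 14.88
eef_pos: [457.5, 96.4, 89.2]
ee_rot: [[0.241, 0.971, 0.001], [0.971, -0.241, 0.0], [0.0, 0.001, -1.0]]
wrist_force: [0.8, 0.4, -0.2]
width: 0.157
grasp_force: 30.0
```

```bash
python3 g.py 417.8 168.4 80 10.3
```

```text
t 14.88 pos [457.5  96.4  89.2] yaw -13.9 w 0.157 gf 30.0
[60.3, -55.9, 9.2] [0.001, -0.0, -0.423]
```

step_arm(dp=[[17,-16,0],[35,-32,0],[50,-46,0],[58,-52,0],[60,-54,0],[60,-54,0],[60,-54,0],[60,-54,0]], delta_rot=[[0,0,-0.12],[0,0,-0.24],[0,0,-0.35],[0,0,-0.42],[0,0,-0.42],[0,0,-0.42],[0,0,-0.42],[0,0,-0.42]], hand=[0.05,0.05,0.05,0.05,0.05,0.05,0.05,0.05])

```text
t: 15.55
eef_pos: [421.3, 166.1, 89.0]
ee_rot: [[-0.168, 0.986, 0.0], [0.986, 0.168, 0.0], [0.0, 0.0, -1.0]]
wrist_force: [0.4, -0.7, 0.3]
width: 0.157
grasp_force: 30.0
```

```bash
python3 g.py 417.8 168.4 29 10.3;python3 - <<'E'
from h import *
p,d=bot.grab_frame("side")
cv2.imwrite("pics/s4.png",cv2.resize(p[190:310,290:430],None,fx=4,fy=4)[:,:,::-1])
E
```

```text
t 15.55 pos [421.3 166.1  89. ] yaw 9.6 w 0.157 gf 30.0
[2.9, -3.1, 60.0] [0.0, -0.0, -0.011]
```

View pics/s4.png

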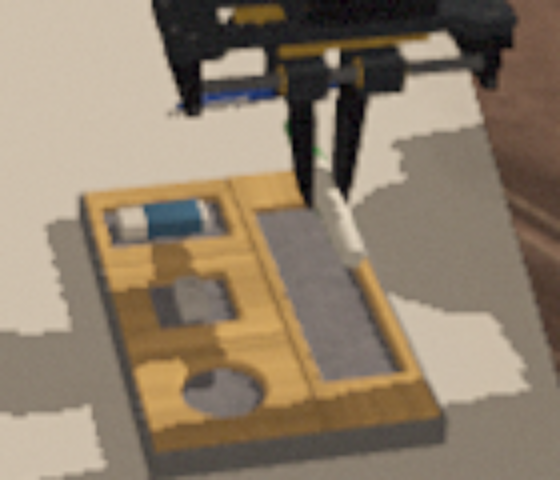

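The marker is level and lined up over the trough.

step_arm(dp=[[3,-3,15],[3,-3,30],[3,-3,43],[3,-3,52],[3,-3,57],[3,-3,59.5],[3,-3,59.5],[3,-3,59.5],[3,-3,59.5]], delta_rot=[[0,0,-0.011],[0,0,-0.011],[0,0,-0.011],[0,0,-0.011],[0,0,-0.011],[0,0,-0.011],[0,0,-0.011],[0,0,-0.011],[0,0,-0.011]], hand=[0.05,0.05,0.05,0.05,0.05,0.05,0.05,0.05,0.05])

```text
t: 16.35
eef_pos: [417.7, 169.1, 30.0]
ee_rot: [[-0.181, 0.984, 0.001], [0.984, 0.181, 0.0], [0.0, 0.001, -1.0]]
wrist_force: [-0.1, 1.4, -0.0]
width: 0.152
grasp_force: 30.0
```

step_arm(dp=[[0,0,0],[0,0,0],[0,0,0],[0,0,0],[0,0,-10],[0,0,-30],[0,0,-60],[0,0,-90],[0,0,-105],[0,0,-105]], delta_rot=[[0,0,0],[0,0,0],[0,0,0],[0,0,0],[0,0,0],[0,0,0],[0,0,0],[0,0,0],[0,0,0],[0,0,0]], hand=[0.195,0.195,0.195,0.195,0.195,0.195,0.3,0.4,0.5,0.5])

```text
t: 17.18
eef_pos: [418.5, 169.4, 137.4]
ee_rot: [[-0.181, 0.983, 0.005], [0.983, 0.181, 0.001], [0.0, 0.005, -1.0]]
wrist_force: [0.5, 0.5, 0.2]
width: 0.42
grasp_force: 0.0
```

```bash
python3 g.py 435.3 -378.2 140 -5
```

```text
t 17.18 pos [418.5 169.4 137.4] yaw 10.4 w 0.42 gf 0.0
[-541.6, -82.7, -3.2] [0.005, -0.001, 0.269]
```

step_arm(dp=[[-20,5,-5],[-50,15,-5],[-85,20,-5],[-120,20,-5],[-155,15,-5],[-190,10,-5],[-225,5,-5],[-260,0,-5],[-295,-5,-5],[-330,-15,-5],[-365,-25,-5],[-400,-35,-5]], delta_rot=[[0,0,0.02],[0,0,0.04],[0,0,0.06],[0,0,0.08],[0,0,0.1],[0,0,0.12],[0,0,0.14],[0,0,0.16],[0,0,0.18],[0,0,0.2],[0,0,0.22],[0,0,0.24]], hand=[0.6,0.6,0.6,0.6,0.6,0.6,0.6,0.6,0.6,0.6,0.6,0.6])

```text
t: 18.18
eef_pos: [454.6, -232.3, 138.4]
ee_rot: [[0.059, 0.998, -0.001], [0.998, -0.059, 0.001], [0.001, -0.001, -1.0]]
wrist_force: [0.3, 0.6, 0.1]
width: 0.6
grasp_force: 0.0
```

```bash
python3 g.py 435.3 -378.2 140 -5;python3 - <<'E'
from h import *
p,d=bot.grab_frame("side")
cv2.imwrite("pics/s5.png",cv2.resize(p[190:310,290:430],None,fx=4,fy=4)[:,:,::-1])
P=hmap("side",d);hsv=cv2.cvtColor(p,cv2.COLOR_RGB2HSV)
g=((hsv[...,0]>85)&(hsv[...,0]<125)&(hsv[...,1]>90)).astype(np.uint8)
b=blob(g,(335,128,370,145));print("cap",b.min(0),b.max(0),fit("side",b,78), fit("side",blob(g,(335,155,370,175)),6))
E
```

```text
t 18.18 pos [ 454.6 -232.3  138.4] yaw -3.4 w 0.6 gf 0.0
[-146.8, -10.7, -1.7] [-0.001, -0.001, 0.028]
cap [349. 137.] [354. 141.] (array([ 434.9, -397.6]), array([ 436. , -391.9]), np.float64(90.6), array([32.8, 15.9]), 87.2, 16) (array([ 436.9, -370. ]), array([ 436.9, -370.4]), np.float64(2.7), array([ 7.5, 13. ]), 89.5, 9)
```

View pics/s5.png

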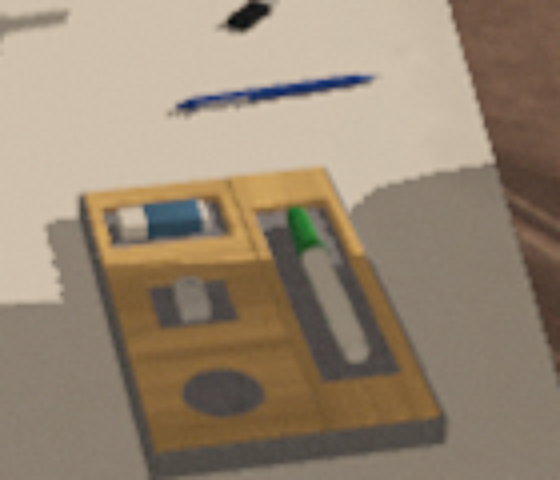

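The marker lies along the trough, so only the glue stick is left.

step_arm(dp=[[-35,-3,0],[-70,-6,0],[-100,-8,0],[-122,-9,0],[-133,-10,0],[-136,-10,0],[-136,-10,0],[-136,-10,0],[-136,-10,0]], delta_rot=[[0,0,0.02],[0,0,0.02],[0,0,0.02],[0,0,0.02],[0,0,0.02],[0,0,0.02],[0,0,0.02],[0,0,0.02],[0,0,0.02]], hand=[0.7,0.7,0.7,0.7,0.7,0.7,0.7,0.7,0.7])

```text
t: 18.98
eef_pos: [437.8, -364.5, 139.4]
ee_rot: [[0.077, 0.997, -0.0], [0.997, -0.077, 0.001], [0.001, -0.0, -1.0]]
wrist_force: [0.2, 0.4, 0.3]
width: 0.702
grasp_force: 0.0
```

```bash
python3 g.py 435.5 -378.2 37 -5
```

```text
t 18.98 pos [ 437.8 -364.5  139.4] yaw -4.4 w 0.702 gf 0.0
[-13.9, -1.2, 102.4] [-0.0, -0.001, 0.01]
```

step_arm(dp=[[-7,-1,0],[-14,-1,10],[-14,-1,30],[-14,-1,55],[-14,-1,75],[-14,-1,90],[-14,-1,98],[-14,-1,102],[-14,-1,102],[-14,-1,102]], delta_rot=[[0,0,0.01],[0,0,0.01],[0,0,0.01],[0,0,0.01],[0,0,0.01],[0,0,0.01],[0,0,0.01],[0,0,0.01],[0,0,0.01],[0,0,0.01]], hand=[0.7,0.7,0.7,0.7,0.7,0.7,0.7,0.7,0.7,0.7])

```text
t: 19.82
eef_pos: [435.7, -380.0, 37.9]
ee_rot: [[0.088, 0.996, 0.001], [0.996, -0.088, -0.0], [-0.0, 0.001, -1.0]]
wrist_force: [0.4, 0.1, 1.6]
width: 0.698
grasp_force: 0.0
```

step_arm(dp=[[0,0,0],[0,0,0],[0,0,0],[0,0,0],[0,0,0],[0,0,0],[0,0,0],[0,0,0]], delta_rot=[[0,0,0],[0,0,0],[0,0,0],[0,0,0],[0,0,0],[0,0,0],[0,0,0],[0,0,0]], hand=[0.5,0.35,0.25,0.15,0.1,0.1,0.1,0.1])

```text
t: 20.48
eef_pos: [435.4, -379.7, 37.5]
ee_rot: [[0.088, 0.996, -0.0], [0.996, -0.088, 0.0], [0.0, -0.0, -1.0]]
wrist_force: [0.3, 0.6, -0.1]
width: 0.248
grasp_force: 30.0
```

```bash
python3 g.py 478.3 260.2 100 10.3
```

```text
t 20.48 pos [ 435.4 -379.7   37.5] yaw -5.0 w 0.248 gf 30.0
[641.2, -13.5, -62.4] [-0.0, -0.0, -0.268]
```

step_arm(dp=[[0,0,-25],[5,1,-50],[25,5,-65],[55,12,-70],[90,20,-70],[125,30,-70],[160,40,-70],[195,45,-70],[230,50,-70],[265,50,-70],[300,50,-70],[335,50,-70]], delta_rot=[[0,0,0],[0,0,0],[0,0,-0.02],[0,0,-0.04],[0,0,-0.06],[0,0,-0.08],[0,0,-0.1],[0,0,-0.12],[0,0,-0.14],[0,0,-0.16],[0,0,-0.18],[0,0,-0.2]], hand=[0.1,0.1,0.1,0.1,0.1,0.1,0.1,0.1,0.1,0.1,0.1,0.1])

```text
t: 21.48
eef_pos: [514.6, -48.7, 107.5]
ee_rot: [[-0.113, 0.994, -0.0], [0.994, 0.113, 0.0], [0.0, -0.0, -1.0]]
wrist_force: [0.8, 0.5, -0.4]
width: 0.249
grasp_force: 30.0
```

```bash
python3 g.py 478.3 260.2 108 10.3
```

```text
t 21.48 pos [514.6 -48.7 107.5] yaw 6.5 w 0.249 gf 30.0
[311.0, -1.2, -0.5] [-0.0, -0.0, -0.067]
```

step_arm(dp=[[30,0,0],[60,0,0],[90,0,0],[120,0,0],[150,0,0],[180,0,0],[210,0,0],[240,0,0],[270,0,0],[290,0,0],[300,0,0],[300,0,0]], delta_rot=[[0,0,-0.01],[0,0,-0.02],[0,0,-0.03],[0,0,-0.04],[0,0,-0.05],[0,0,-0.06],[0,0,-0.06],[0,0,-0.06],[0,0,-0.06],[0,0,-0.06],[0,0,-0.06],[0,0,-0.06]], hand=[0.1,0.1,0.1,0.1,0.1,0.1,0.1,0.1,0.1,0.1,0.1,0.1])

```text
t: 22.48
eef_pos: [480.8, 249.1, 107.4]
ee_rot: [[-0.173, 0.985, 0.0], [0.985, 0.173, 0.0], [0.0, 0.0, -1.0]]
wrist_force: [0.1, 0.3, -0.8]
width: 0.249
grasp_force: 30.0
```

step_arm(dp=[[0,0,0],[0,0,0],[0,0,0]], delta_rot=[[0,0,0],[0,0,0],[0,0,0]], hand=[0.1,0.1,0.1])

```text
t: 22.73
eef_pos: [481.4, 246.6, 107.5]
ee_rot: [[-0.17, 0.985, -0.0], [0.985, 0.17, -0.0], [-0.0, -0.0, -1.0]]
wrist_force: [-0.6, -0.0, -0.1]
width: 0.245
grasp_force: 30.0
```

```bash
python3 g.py 478.3 260.2 52.5 10.3;python3 - <<'E'
from h import *
p,d=bot.grab_frame("side")
cv2.imwrite("pics/s6.png",cv2.resize(p[190:310,290:430],None,fx=4,fy=4)[:,:,::-1])
E
```

```text
t 22.73 pos [481.4 246.6 107.5] yaw 9.8 w 0.245 gf 30.0
[14.0, -0.8, 55.0] [-0.0, 0.0, -0.009]
```

View pics/s6.png

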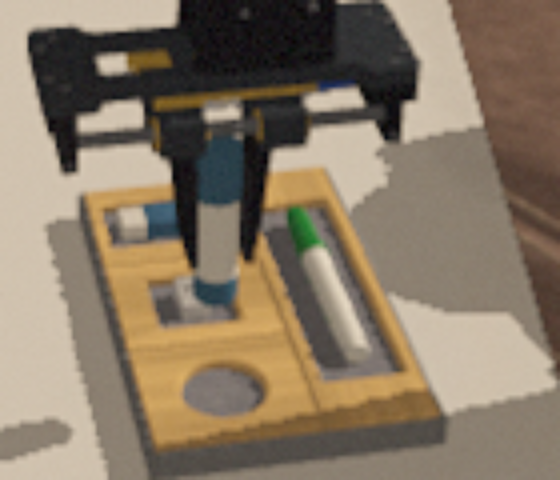

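The glue stick hangs upright, just short of the round pocket.

step_arm(dp=[[7,0,0],[14,-1,0],[14,-1,10],[14,-1,22],[14,-1,34],[14,-1,44],[14,-1,50],[14,-1,53],[14,-1,55],[14,-1,55.5],[14,-1,55.5],[14,-1,55.5]], delta_rot=[[0,0,0],[0,0,0],[0,0,0],[0,0,0],[0,0,0],[0,0,0],[0,0,0],[0,0,0],[0,0,0],[0,0,0],[0,0,0],[0,0,0]], hand=[0.1,0.1,0.1,0.1,0.1,0.1,0.1,0.1,0.1,0.1,0.1,0.1])

```text
t: 23.78
eef_pos: [478.0, 261.4, 52.4]
ee_rot: [[-0.171, 0.985, 0.001], [0.985, 0.171, 0.0], [0.0, 0.001, -1.0]]
wrist_force: [0.2, -0.6, -0.2]
width: 0.247
grasp_force: 30.0
```

step_arm(dp=[[0,0,0],[0,0,0],[0,0,0],[0,0,0],[0,0,0],[0,0,0],[0,0,0],[0,0,0]], delta_rot=[[0,0,0],[0,0,0],[0,0,0],[0,0,0],[0,0,0],[0,0,0],[0,0,0],[0,0,0]], hand=[0.3,0.35,0.4,0.45,0.5,0.55,0.6,0.6])

```text
t: 24.45
eef_pos: [477.8, 261.3, 52.0]
ee_rot: [[-0.171, 0.985, -0.0], [0.985, 0.171, 0.0], [0.0, -0.0, -1.0]]
wrist_force: [-0.3, 0.1, 0.1]
width: 0.587
grasp_force: 0.0
```

step_arm(dp=[[0,0,-10],[0,0,-25],[0,0,-45],[0,0,-70],[0,0,-95],[0,0,-120],[0,0,-140],[0,0,-150],[0,0,-150],[0,0,-150]], delta_rot=[[0,0,0],[0,0,0],[0,0,0],[0,0,0],[0,0,0],[0,0,0],[0,0,0],[0,0,0],[0,0,0],[0,0,0]], hand=[0.6,0.6,0.6,0.6,0.6,0.6,0.6,0.6,0.6,0.6])

```text
t: 25.28
eef_pos: [477.6, 261.3, 202.0]
ee_rot: [[-0.171, 0.985, 0.0], [0.985, 0.171, 0.0], [0.0, 0.0, -1.0]]
wrist_force: [1.2, -0.8, -0.9]
width: 0.599
grasp_force: 0.0
```

Run:
```python
from h import *
p,d=bot.grab_frame("side");np.savez("s7.npz",p=p,d=d)
cv2.imwrite("pics/s7.png",cv2.resize(p[180:310,290:430],None,fx=4,fy=4)[:,:,::-1])
hsv=cv2.cvtColor(p,cv2.COLOR_RGB2HSV);s0=np.load("side0.npz")["p"];h0=cv2.cvtColor(s0,cv2.COLOR_RGB2HSV)
for h in(h0,hsv):
    pen=((h[...,0]>105)&(h[...,0]<130)&(h[...,1]>90)).astype(np.uint8);print("pen",fit("side",blob(pen,(325,203,390,222)),5))
    usb=(h[...,2]<70).astype(np.uint8);print("usb",fit("side",blob(usb,(340,185,362,200)),5))
s=bot.read_state();print(s["t"],s["eef_pos"],s["width"])
```

```text
pen (array([425.7, -63.5]), array([431. , -61.2]), np.float64(14.8), array([129.2,  10.5]), 15.1, 81)
usb (array([ 444.1, -166.4]), array([ 444. , -166.6]), np.float64(59.4), array([39.8, 17.3]), 55.2, 42)
pen (array([455. , -55.8]), array([460. , -54.7]), np.float64(13.9), array([69.6, 10.5]), 11.7, 39)
usb (array([ 444.1, -166.4]), array([ 444. , -166.6]), np.float64(59.4), array([39.8, 17.3]), 55.2, 42)
25.3333 [477.40302239 261.12958751 201.21799501] 0.5991688062289774
```

View pics/s7.png

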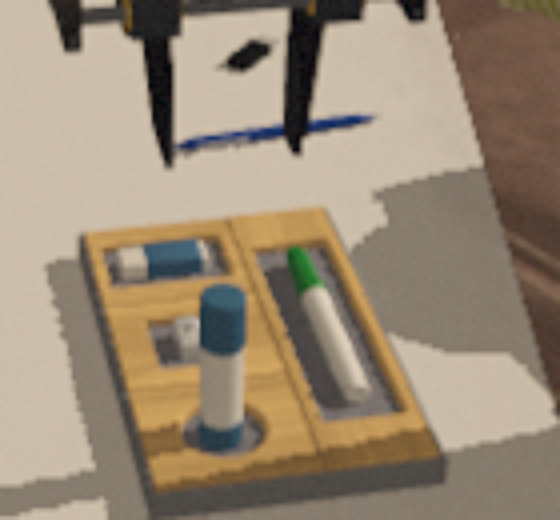

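All four kit pieces are in their pockets. The USB stick measures exactly where it lay, and the pen is only partly hidden by a finger, in its original place.

```bash
python3 -c "
from workcell import bot
print(bot.job_done())"
```

```text
the job is handed in; nothing more can be done
None
```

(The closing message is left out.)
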